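Set out the paint additives beside the scale in pouring order

TASK

The four additive containers stand in the grey holders in the order in which they will be poured, the first at the left end of the row as the robot sees it. Move all four into the pouring rack, one to a pocket, so that the first to be poured stands in the pocket next to the scale and the others follow in that order away from it. Keep them upright and leave each standing fully down in its pocket.

Things in the scene. Friction and masses are not known exactly. Their poses are not given: they have to be found in the camera images.
- jar: Small squat sample jar, cream body with broad black screw lid, round, 49 mm across, 56 mm high (body 47 mm across up to 46 mm, lid 49.6 mm), about 0.06 kg. Origin at the centre of its underside, z up.
- short_bottle: Short round white plastic bottle with wide red screw cap, 56 mm across, 105 mm high; solid enough to grip up to 96 mm above its underside, about 0.3 kg. Origin at the centre of its underside, z up.
- tall_bottle: Tall round white plastic bottle with white screw cap, 62 mm across, 155 mm high; grip it below 143 mm above its underside, about 0.4 kg. Origin at the centre of its underside, z up.
- tin: Flat oblong metal tin with a white screw cap near one end of its top, 48 mm (x) by 66 mm (y) by 166 mm high over the cap (body to 141 mm), about 0.45 kg. Origin at the centre of its underside, z up; its long side y lies along the row. Grip it across the 48 mm.
- jar_holder: Low grey holder, fixed, in which the jar stands at the start; one of four in a straight row, 94 mm apart, on a dark strip. 84 x 84 mm foot; origin at the centre of its underside, 5 mm above the bench. Above the origin its floor is 4 mm and its collar (round, 62 mm outside, 65 at the rim) 20 mm high. x square across the row, away from the robot, y along the row to the left.
- short_bottle_holder: Low grey holder, fixed, in which the short bottle stands at the start; one of four in a straight row, 94 mm apart, on a dark strip. 84 x 84 mm foot; origin at the centre of its underside, 5 mm above the bench. Above the origin its floor is 4 mm and its collar (round, 69 mm outside, 72 at the rim) 20 mm high. x square across the row, away from the robot, y along the row to the left.
- tall_bottle_holder: Low grey holder, fixed, in which the tall bottle stands at the start; one of four in a straight row, 94 mm apart, on a dark strip. 84 x 84 mm foot; origin at the centre of its underside, 5 mm above the bench. Above the origin its floor is 4 mm and its collar (round, 75 mm outside, 78 at the rim) 20 mm high. x square across the row, away from the robot, y along the row to the left.
- tin_holder: Low grey holder, fixed, in which the tin stands at the start; one of four in a straight row, 94 mm apart, on a dark strip. 84 x 84 mm foot; origin at the centre of its underside, 5 mm above the bench. Above the origin its floor is 4 mm and its collar (oblong, 60 x 78 mm outside) 20 mm high. x square across the row, away from the robot, y along the row to the left.
- pouring_rack: Low metal rack, fixed, 84 x 392 mm: four square pockets 78 x 78 mm inside, 3 mm walls, wire handle 50 mm high at each end. Origin: its middle, on the bench; x across the row, away from the robot; y along it, to the left. Pocket centres y = +141, +47, -47, -141 mm; floors 9 mm, wall tops 30 mm above the bench. The tin fits only square to the walls (within about 10 degrees).
- scale: Grey bench scale, fixed, 172 x 150 mm, round steel pan 40 mm high, black display strip; on the pan a clear mixing cup 94 mm across, 82 mm high. It stands by one end of the pouring rack, 295 mm from the rack's middle along the row, at its left (+y) or right (-y) end. Origin at the centre of its underside.
There are look-alikes about, which are no part of the job. Leave any blue look-alike of the short_bottle alone.

How it is judged:
By the outcome, as a careful person would: the job done as asked, in the order asked, and still so for the second after the job is handed in, with the robot touching nothing.
It also fails if it takes over 109 s, if anything falls off the work surface, if the arm or the gripper's body presses on something with over 40 N, if the wrist force passes 120 N, or if a joint passes its speed limit or range.

ROBOT

A 7-joint arm with a two-finger parallel gripper is mounted at the origin on a cart in front of the work surface, level with it; the furniture and walls round the work are solid. World frame = base frame: x ahead of the robot, y to its left, z up, the work surface at z = 0. Lengths are in m, angles in rad, forces in N, time in s.
With the tool pointing down it reaches from about 0.4 to 0.85 m from the base axis. Payload 10.4 kg.
Tool frame: the origin (TCP) lies at the very end of the fingers, on their centre line; the grasp point (between the pads) lies r.grip_depth behind it (r.grip_depth is the distance from the TCP to the grasp point, in m); y points along the fingers, z is the direction in which the jaws open and shut, and the axes are right-handed (so a half turn about y gives the same grasp; the last joint's range is limited). The gripper opens to 87 mm and grips with 3 to 60 N. Pads are 19 mm wide; open, the fingers measure 117 mm over their backs; the gripper's body (75 mm by 190 mm) begins 51 mm behind the grasp point.
Start: joints at [1.11, 0.332, -0.065, 1.46, 0.022, 1.35, -0.088], TCP at [0.265, -0.566, 0.223] pointing down, gripper open.
Joint ranges: [-2.6, 2.6], [-0.5, 2.12], [-1.47, 1.34], [0.16, 2.42], [-1.27, 4.41], [0.06, 2.06], [-2.6, 2.6]. Speed limits (rad/s): [2.22, 2.22, 2.79, 2.79, 3.14, 3.14, 3.14].

INTERFACE

Orientations are given as a unit quaternion [x, y, z, w].
In Python, from bench import r gives the robot as it stands.
- The arm moves only by the shell command python3 -m jog 'ROWS' [OPENING] [FORCE]. ROWS is JSON, a list of rows, each a list of 6 numbers: the shift along the tool's x, y, z in m, then the turn, a rotation vector about the tool's x, y, z in degrees. A call has 1 to 12 rows; each row shifts and turns the pose as measured when the row begins, along the tool's axes as they then stand; what a row does not reach is not made up. A row lasts 1/12 s, in which the tool goes at most 41.7 mm and 7.16 degrees, less where a joint would pass 70% of its speed; a pose out of reach is approached as far as the arm can. A call with a gripper value outside its range is refused whole. OPENING is the opening, from -1 (shut) to 1 (fully open), so that 0 is half open, set as the call begins (- or left out, the last holds). The fingers move at their own pace and stop on an object; FORCE is the grip in N (left out, the last holds). Time passes only in rows, so rows that do not move let the fingers close. It gives the time, the measured TCP pose, the force and the opening at its end, in the units of the state.
- r.read_state(): the state, without advancing time (a new reading comes with each control period).
- r.camera(name): name is "scene" or "top"; returns a dict with "image" (480x640x3 uint8, red, green, blue), "range_z" (480x640 float32, m along the optical axis (not along the pixel's ray), 0 where there is no reading), "K" (3x3 intrinsics, pixels), "R" (3x3) and "t" (3): a world point X has camera coordinates R X + t. Camera axes: x right, y down, z forward; pixel columns grow to the right and rows downward; lengths in m; the calibration is good to about 2 mm. A picture is of the moment at which its call begins.
- r.close_job(): hands the job in, once; it reports no verdict.
The state is a dict: "time": time; "joint_positions": joint angles; "joint_vel": joint speeds; "joint_torque": joint torques, N m; "ee_pos": TCP position; "eef_rot": TCP orientation; "ft_force": force on the tool from outside, world axes, zero at the start; "torque": the same for the moment, N m; "width": finger opening in m.
Only numpy, scipy, OpenCV 4.12 (cv2) and the standard library are available. Lean on these libraries where they do the work, as an engineer would, in place of code of your own. Each camera call takes 0.05 s, during which the arm holds its last target. There are 200 camera calls.

## Working session

There is one attempt and no reset: what is moved stays moved. The work goes in short steps, Python scripts to look and compute and a shell command to move; the robot and the scene stay as the last step left them, time stands still between calls to the robot, and variables do not carry over. Pictures are saved under pics/ and viewed, about 12 in all and at most 16, crops included, and the job is handed in when it is done.

```bash
mkdir -p pics; ls; python3 - <<'E'
from bench import r
import cv2,numpy as np
for n in("scene","top"):
    c=r.camera(n); cv2.imwrite(f"pics/{n}0.png",c["image"][:,:,::-1]); np.savez(f"{n}0.npz",**c)
    print(n,c["K"].round(1).tolist(),c["R"].round(3).tolist(),c["t"].round(3).tolist())
print(r.read_state(),r.grip_depth)
E
```

```text
pics
scene [[499.6, 0.0, 316.2], [0.0, 499.6, 240.6], [0.0, 0.0, 1.0]] [[-0.841, -0.541, 0.01], [-0.233, 0.345, -0.909], [0.488, -0.767, -0.416]] [0.441, 0.147, 0.767]
top [[520.0, 0.0, 317.8], [0.0, 520.0, 240.2], [0.0, 0.0, 1.0]] [[-0.018, -1.0, 0.011], [-0.992, 0.016, -0.128], [0.128, -0.013, -0.992]] [0.024, 0.544, 1.059]
{'time': 0.1, 'joint_positions': array([ 1.11041726,  0.3328253 , -0.06467099,  1.46084819,  0.02160832,
        1.34989754, -0.08849507]), 'joint_vel': array([ 1.61510419e-03,  6.25579114e-05, -1.62763886e-04, -4.03102734e-03,
       -2.98751138e-04,  1.02894439e-03,  1.45669462e-03]), 'joint_torque': array([ 1.75880410e-03, -6.24542427e+01,  2.50754954e-02, -3.90715742e+01,
       -6.13799505e-02,  3.66060343e-02,  2.67995034e-05]), 'ee_pos': array([ 0.26478914, -0.56575963,  0.22182741]), 'eef_rot': array([-0.15366879,  0.69067089, -0.68979835,  0.15342053]), 'ft_force': array([-0.46922592,  0.40696311, -0.22899066]), 'torque': array([ 0.0767362 ,  0.03704634, -0.01792472]), 'width': 0.0871693394903624} 0.0187
```

View pics/top0.png

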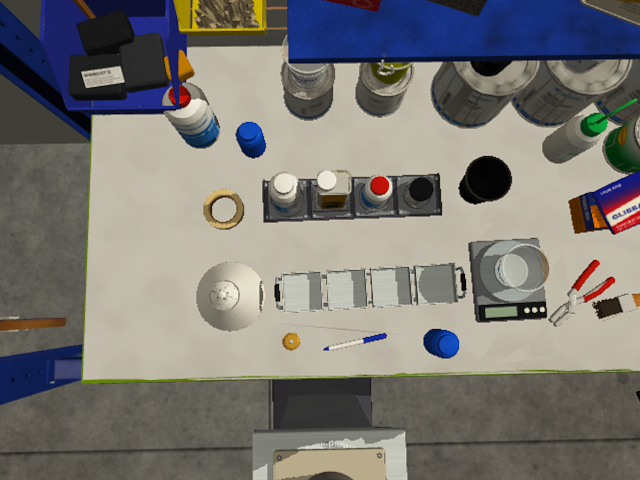

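View pics/scene0.png

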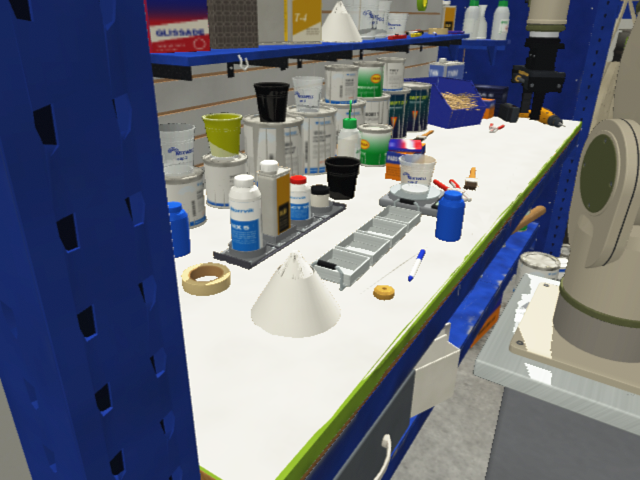

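Top view: the row left to right is tall bottle (285,188), tin (330,185), short red-capped bottle (378,190) and jar (420,190). The rack spans (275–465, 288), and the scale (507,280) is at its right (−y) end. So the targets are tall → y −141, tin → −47, short → +47, jar → +141. The blue bottles at (251,139) and (441,343) are look-alikes, and so is the big red-capped bottle at (185,105).

```bash
cat > h.py <<'E'
import numpy as np,cv2
from scipy.spatial.transform import Rotation as Ro
def cloud(c):
    v,u=np.mgrid[:480,:640]; z=c["range_z"]; K=c["K"]
    P=np.stack([(u-K[0,2])/K[0,0]*z,(v-K[1,2])/K[1,1]*z,z],-1)
    return (P-c["t"])@c["R"]      # R^T (p-t)
def proj(c,X):
    p=np.asarray(X)@c["R"].T+c["t"]; q=p@c["K"].T; return q[...,:2]/q[...,2:]
E
python3 - <<'E'
from h import *
c=dict(np.load("top0.npz")); P=cloud(c); im=c["image"].astype(int)
print("tcp px",proj(c,[.265,-.566,.223]),"base",proj(c,[0,0,0]))
v,u=np.mgrid[:480,:640]
reg=lambda a,b,d,e:(u>=a)&(u<b)&(v>=d)&(v<e)&(c["range_z"]>0)
print("bench z",np.median(P[reg(100,180,200,350)][:,2]))
def rect(m,n):
    q=P[m]; (cx,cy),(w,h),a=cv2.minAreaRect(q[:,:2].astype(np.float32)*1000)
    print(n,len(q),"ctr",round(cx,1),round(cy,1),"size",round(w,1),round(h,1),"ang",round(a,2),"z",q[:,2].min().round(4),q[:,2].max().round(4))
# tops of the containers
for n,a,b,zl,zh in(("tall",262,310,.158,.18),("tincap",310,350,.165,.19),("tinbody",305,352,.142,.157),("short",355,398,.105,.13),("jar",400,440,.057,.08)):
    rect(reg(a,b,150,225)&(P[...,2]>zl)&(P[...,2]<zh),n)
Z=P[...,2]
m=reg(255,450,160,235)&(Z<.012)&(im.sum(-1)<240); rect(m,"strip")
m=reg(268,472,250,320)&(Z>.024)&(Z<.034); rect(m,"racktop")
m=reg(268,472,250,320)&(Z>.005)&(Z<.034); rect(m,"rackall")
m=reg(465,560,230,330)&(Z>.015)&(Z<.2); rect(m,"scale")
m=reg(0,640,60,270)&(Z>.2); 
for nm,a in(("heights behind x>.6",P[reg(260,450,60,160)]),):
    for xl in np.arange(.5,.95,.05):
        s=a[(a[:,0]>xl)&(a[:,0]<xl+.05)]
        if len(s): print(round(xl,2),s[:,2].max().round(3),s[:,2].min().round(3))
from bench import r
s=r.read_state(); print(Ro.from_quat(s["eef_rot"]).as_matrix().round(3))
E
```

```text
tcp px [664.99407145 383.8749751 ] base [329.44210817 506.98558485]
bench z 0.002554301410579708
tall 308 ctr 636.0 80.6 size 36.0 36.8 ang 89.83 z 0.158 0.1689
tincap 317 ctr 638.6 -0.3 size 36.4 35.7 ang 0.05 z 0.1656 0.1787
tinbody 509 ctr 639.2 -16.1 size 63.4 49.2 ang 89.46 z 0.142 0.1568
short 288 ctr 642.2 -108.2 size 35.8 37.8 ang 87.59 z 0.1051 0.1184
jar 438 ctr 644.2 -201.3 size 48.8 48.1 ang 6.55 z 0.0571 0.0705
strip 2539 ctr 641.1 -63.2 size 93.4 390.5 ang 1.23 z -0.0016 0.012
racktop 990 ctr 444.7 -107.9 size 105.1 417.6 ang 5.93 z 0.024 0.0339
rackall 7864 ctr 451.0 -95.5 size 434.9 147.6 ang 88.98 z 0.005 0.0339
scale 6005 ctr 454.8 -387.6 size 172.2 203.7 ang 2.34 z 0.0151 0.1258
0.7 0.086 -0.006
0.75 0.368 -0.006
0.8 0.224 -0.005
0.85 0.22 -0.005
0.9 0.119 -0.006
[[-0.906 -0.001  0.424]
 [-0.424  0.001 -0.906]
 [ 0.    -1.    -0.001]]
```

```bash
python3 - <<'E'
import cv2
a=cv2.imread("pics/top0.png")[160:330,190:560]
cv2.imwrite("pics/crop1.png",cv2.resize(a,None,fx=2.1,fy=2.1,interpolation=cv2.INTER_CUBIC))
E
```

```text
(no output)
```

View pics/crop1.png

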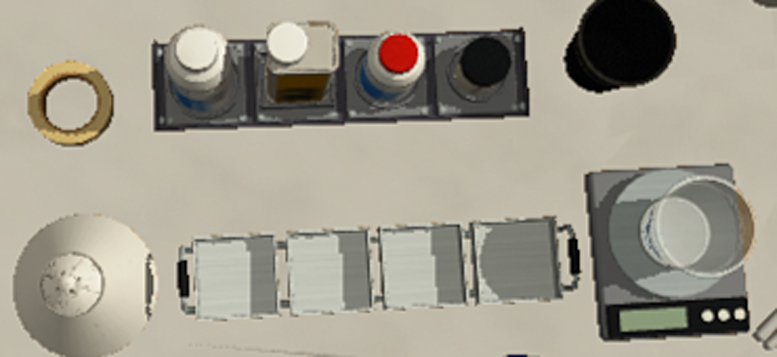

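```bash
cat > rect.py <<'E'
from h import *
def rectify(c,x0,x1,y0,y1,z,s):
    # row 0 = x1 (far), col 0 = y1 (left); s px per m
    W=np.array([[x1,y1,z],[x1,y0,z],[x0,y0,z],[x0,y1,z]]); w=int((y1-y0)*s);h=int((x1-x0)*s)
    M=cv2.getPerspectiveTransform(proj(c,W).astype(np.float32),np.float32([[0,0],[w,0],[w,h],[0,h]]))
    return cv2.warpPerspective(c["image"][:,:,::-1],M,(w,h),flags=cv2.INTER_CUBIC)
E
python3 - <<'E'
from rect import *
c=dict(np.load("top0.npz"))
a=rectify(c,.39,.51,-.33,.14,.03,1700)
b=rectify(c,.58,.70,-.33,.14,.012,1700)
for im,x1 in((a,.51),(b,.70)):
    for y in np.arange(-.3,.14,.05): 
        p=int((.14-y)*1700); cv2.putText(im,f"{y:.2f}",(p,10),0,.35,(0,0,255)); cv2.line(im,(p,10),(p,18),(0,0,255))
    for x in np.arange(x1-.11,x1,.02): 
        p=int((x1-x)*1700); cv2.putText(im,f"{x:.2f}",(0,p),0,.35,(0,0,255)); cv2.line(im,(26,p),(34,p),(0,0,255))
cv2.imwrite("pics/rect.png",np.vstack([b,a]))
E
```

```text
(no output)
```

View pics/rect.png

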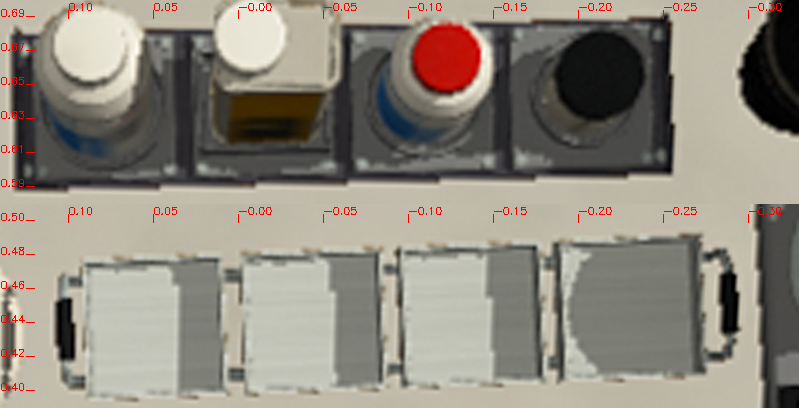

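Rack centre is about (0.444, −0.092) with yaw about 2.3°, and row yaw is about 1.7°. The rectified view shows the pockets clean and empty. I'm swinging round to the tall bottle.

```bash
python3 -m jog '[[-0.03,-0.01,0,0,-3,0],[-0.0385,-0.01,0,0,-3.3,0],[-0.0385,-0.01,0,0,-3.3,0],[-0.0385,-0.01,0,0,-3.3,0],[-0.0385,-0.005,0,0,-3.3,0],[-0.0385,0,0,0,-3.3,0],[-0.0385,0,0,0,-3.3,0],[-0.0385,0,0,0,-3.3,0],[-0.0385,0,0,0,-3.3,0],[-0.0385,0,0,0,-3.3,0]]' 1 30
cat > st.py <<'E'
# usage: st.py X Y Z YAW(deg) -> remaining shift in tool axes (mm) and turn (deg) of the TCP
import sys
from h import *
from bench import r
s=r.read_state(); R=Ro.from_quat(s["eef_rot"]); X,Y,Z,W=map(float,sys.argv[1:5])
y=np.radians(W); T=np.array([[np.sin(y),0,np.cos(y)],[-np.cos(y),0,np.sin(y)],[0,-1,0]])
d=R.inv().apply(np.array([X,Y,Z])-s["ee_pos"])*1000
rv=(R.inv()*Ro.from_matrix(T)).as_rotvec(degrees=True)
dt=Ro.from_matrix(T).inv().apply(np.array([X,Y,Z])-s["ee_pos"])*1000
print("t",round(s["time"],2),"pos",s["ee_pos"].round(4),"toolshift",d.round(1),"in target axes",dt.round(1),"turn",rv.round(2),"w",round(s["width"]*1000,1),"F",s["ft_force"].round(1))
E
python3 st.py .636 .081 .27 1.7
```

```text
time: 0.93
ee_pos: [0.5498, -0.3253, 0.2622]
eef_rot: [-0.345, 0.622, -0.616, 0.34]
ft_force: [0.2, -1.3, 0.1]
width: 0.0868
t 0.93 pos [ 0.5498 -0.3253  0.2622] toolshift [-390.1   -7.1 -142.8] in target axes [-403.6   -7.8   98.2] turn [  0.64 -33.77  -0.06] w 86.8 F [ 0.2 -1.3  0.1]
```

```bash
python3 -m jog '[[-0.038,0,0,0,-3.4,0],[-0.038,0,0,0,-3.4,0],[-0.038,0,-0.003,0,-3.4,0],[-0.038,0,-0.003,0,-3.4,0],[-0.038,0,-0.003,0,-3.4,0],[-0.038,0,-0.003,0,-3.4,0],[-0.038,0,-0.003,0,-3.4,0],[-0.038,0,-0.003,0,-3.4,0],[-0.038,0,-0.003,0,-3.2,0],[-0.034,0,-0.003,0,-2.5,0]]' 
python3 st.py .636 .081 .13 1.7
```

```text
time: 1.77
ee_pos: [0.6331, 0.0541, 0.2568]
eef_rot: [0.514, -0.495, 0.482, -0.508]
ft_force: [0.4, -0.4, 0.8]
width: 0.0871
t 1.77 pos [0.6331 0.0541 0.2568] toolshift [-25.8 126.9   6.4] in target axes [-26.8 126.8   3.7] turn [ 1.04  0.88 -0.43] w 87.1 F [ 0.4 -0.4  0.8]
```

```bash
python3 -m jog '[[-0.024,0.01,0.006,1,0.9,-0.4],[0,0.02,0,0,0,0],[0,0.02,0,0,0,0]]'; python3 st.py .636 .081 .103 1.7
```

```text
time: 2.02
ee_pos: [0.6373, 0.0928, 0.2094]
eef_rot: [-0.509, 0.488, -0.488, 0.514]
ft_force: [-0.1, -2.0, -0.7]
width: 0.0868
t 2.02 pos [0.6373 0.0928 0.2094] toolshift [ 12.4 106.3  -2.4] in target axes [ 11.8 106.4  -1.6] turn [-0.32  0.95 -0.35] w 86.8 F [-0.1 -2.  -0.7]
```

```bash
python3 - <<'E'
from bench import r
import cv2
c=r.camera("scene"); a=c["image"][100:300,150:400,::-1]
t=r.camera("top")["image"][120:260,230:460,::-1]
cv2.imwrite("pics/a1.png",cv2.resize(a,None,fx=3,fy=3)); cv2.imwrite("pics/a2.png",cv2.resize(t,None,fx=3,fy=3))
E
```

```text
(no output)
```

View pics/a1.png

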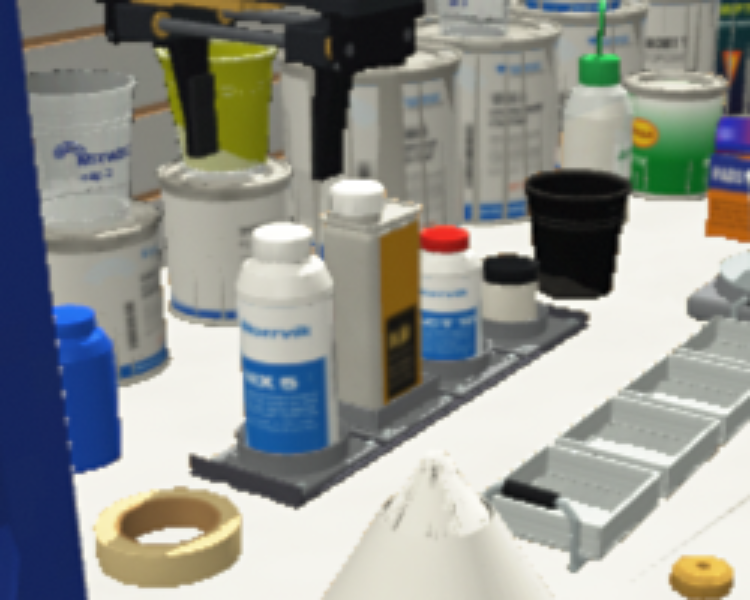

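The gripper (top left of the crop) is above the row with its jaws along x. The bottle's straight body reaches to near its shoulder at (285,265), so there is enough to grip at about 113 mm.

```bash
python3 -m jog '[[0.012,0,-0.002,0,0.9,0],[0,0,0,0,0,0]]' >/dev/null; python3 st.py .636 .081 .103 1.7; 
```

```text
t 2.28 pos [0.634  0.0778 0.2069] toolshift [ -2.6 103.9   2.3] in target axes [ -3.1 103.9   2.1] turn [ 0.11 -0.1  -0.29] w 86.8 F [-0.8 -1.   0. ]
```

```bash
python3 -m jog '[[-0.003,0.02,0.002,0,0,0],[0,0.025,0,0,0,0],[0,0.025,0,0,0,0],[0,0.02,0,0,0,0],[0,0.01,0,0,0,0],[0,0,0,0,0,0]]' >/dev/null; python3 st.py .636 .081 .103 1.7; 
```

```text
t 2.78 pos [0.6418 0.0722 0.1125] toolshift [-8.8  9.4 -5.8] in target axes [-8.9  9.5 -5.6] turn [-0.61 -0.95 -0.16] w 87.2 F [0.2 0.1 0. ]
```

```bash
python3 -m jog '[[-0.008,0.006,-0.005,-0.6,-0.9,0],[0,0.003,0,0,0,0],[0,0,0,0,0,0]]' >/dev/null; python3 st.py .636 .081 .103 1.7; 
```

```text
t 3.03 pos [0.6382 0.0794 0.1063] toolshift [-1.7  3.3 -2.2] in target axes [-1.7  3.3 -2.2] turn [-0.16 -0.13 -0.16] w 87.0 F [ 0.3 -0.2 -0. ]
```

```bash
python3 -m jog '[[-0.002,0.003,-0.002,0,0,0],[0,0,0,0,0,0],[0,0,0,0,0,0],[0,0,0,0,0,0],[0,0,0,0,0,0],[0,0,0,0,0,0]]' -1 30; python3 st.py .636 .081 .103 1.7; 
```

```text
time: 3.53
ee_pos: [0.6374, 0.0826, 0.1064]
eef_rot: [-0.504, 0.492, -0.494, 0.51]
ft_force: [0.4, 0.6, -2.6]
width: 0.0613
t 3.53 pos [0.6374 0.0826 0.1064] toolshift [ 1.6  3.4 -1.5] in target axes [ 1.6  3.4 -1.4] turn [-0.42 -0.08 -0.19] w 61.3 F [ 0.4  0.6 -2.6]
```

```bash
python3 -m jog '[[0,-0.012,0,0,0,0],[0,-0.02,0,0,0,0],[0,-0.025,0,0,0,0],[0,-0.018,0,0,0,0],[0,-0.005,-0.01,0,0,0],[0,0,-0.02,0,0,0],[0,0,-0.025,0,0,0],[0,0,-0.025,0,0,0],[0.01,0,-0.015,0,0,0],[0,0,0,0,0,0]]';  python3 st.py .4494 -.2327 .176 2.3; 
```

```text
time: 4.37
ee_pos: [0.5348, 0.0688, 0.1906]
eef_rot: [0.507, -0.494, 0.491, -0.507]
ft_force: [0.9, -1.1, -4.2]
width: 0.0616
t 4.37 pos [0.5348 0.0688 0.1906] toolshift [298.9  14.1 -94. ] in target axes [297.8  14.6 -97.4] turn [ 0.15 -0.64 -0.15] w 61.6 F [ 0.9 -1.1 -4.2]
```

```bash
python3 -m jog '[[0.015,0,0,0,-0.6,0],[0.03,0,0,0,0,0],[0.035,0,-0.005,0,0,0],[0.035,0,-0.015,0,0,0],[0.035,0,-0.02,0,0,0],[0.035,0,-0.02,0,0,0],[0.035,0,-0.015,0,0,0],[0.03,0,-0.01,0,0,0],[0.015,0,-0.005,0,0,0],[0,0,0,0,0,0],[0,0,0,0,0,0]]' >/dev/null;  python3 st.py .4494 -.2327 .176 2.3; 
```

```text
t 5.28 pos [ 0.4509 -0.2087  0.1946] toolshift [24.  18.5 -2.5] in target axes [24.  18.6 -2.4] turn [ 0.07  0.33 -0.27] w 61.5 F [ 0.4  1.5 -5.5]
```

```bash
python3 -m jog '[[0.016,0.008,-0.002,0,0.3,-0.2],[0.007,0.008,0,0,0,0],[0,0,0,0,0,0],[0,0,0,0,0,0]]' >/dev/null;  python3 st.py .4494 -.2317 .1064 2.3; python3 - <<'E'
from rect import *
from bench import r
c=r.camera("top"); cv2.imwrite("pics/b1.png",cv2.resize(c["image"][230:340,250:570,::-1],None,fx=2.5,fy=2.5,interpolation=cv2.INTER_CUBIC))
s=r.camera("scene"); cv2.imwrite("pics/b2.png",cv2.resize(s["image"][120:300,300:480,::-1],None,fx=3,fy=3))
E
```

```text
t 5.62 pos [ 0.4515 -0.23    0.1779] toolshift [ 1.8 71.5 -2.1] in target axes [ 1.6 71.5 -2.1] turn [ 0.04  0.25 -0.13] w 61.5 F [-0.1  0.5 -4.8]
```

View pics/b2.png

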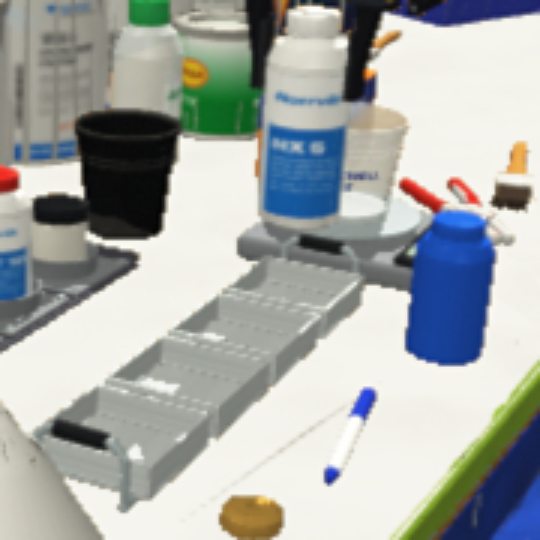

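The bottle hangs upright at crop (305,130), over the far pocket (310,270) beside the scale, as expected. Lowering it.

```bash
python3 -m jog '[[0.002,0.012,-0.002,0,0.2,0],[0,0.016,0,0,0,0],[0,0.016,0,0,0,0],[0,0.008,0,0,0,0],[0,0,0,0,0,0]]' >/dev/null;  python3 st.py .4494 -.2317 .1064 2.3
```

```text
t 6.13 pos [ 0.4507 -0.2294  0.1232] toolshift [ 2.3 16.8 -1.4] in target axes [ 2.3 16.8 -1.4] turn [-0.09  0.29 -0.1 ] w 61.6 F [-0.4 -0.1 -4.8]
```

```bash
python3 -m jog '[[0.002,0.008,-0.001,0,0.2,0],[0,0.005,0,0,0,0],[0,0.004,0,0,0,0],[0,0,0,0,0,0]]' >/dev/null;  python3 st.py .4494 -.2317 .1064 2.3
```

```text
t 6.47 pos [ 0.4507 -0.2318  0.1061] toolshift [-0.1 -0.3 -1.3] in target axes [-0.1 -0.3 -1.3] turn [-0.2   0.09 -0.02] w 61.9 F [ 0.1  0.1 -4.2]
```

```bash
python3 -m jog '[[0,0.003,0,0,0,0],[0,0,0,0,0,0]]' >/dev/null;  python3 st.py .4494 -.2317 .1064 2.3;python3 -m jog '[[0,0.002,0,0,0,0],[0,0,0,0,0,0]]' >/dev/null;  python3 st.py .4494 -.2317 .1064 2.3
```

```text
t 6.63 pos [ 0.4518 -0.2329  0.1065] toolshift [-1.2  0.1 -2.3] in target axes [-1.2  0.1 -2.3] turn [-0.32  0.06  0.13] w 61.9 F [ 0.1 -0.  -4.6]
t 6.8 pos [ 0.4529 -0.2332  0.1058] toolshift [-1.7 -0.7 -3.4] in target axes [-1.7 -0.6 -3.4] turn [-0.47  0.06  0.22] w 61.7 F [ 0.2 -0.2 -5.6]
```

```bash
python3 -m jog '[[-0.001,0.005,-0.003,-0.4,0,0.2],[0,0,0,0,0,0],[0,0,0,0,0,0]]' >/dev/null;  python3 st.py .4494 -.2317 .1064 2.3;python3 -m jog '[[0,0.004,0,0,0,0],[0,0.003,0,0,0,0]]' >/dev/null;  python3 st.py .4494 -.2317 .1064 2.3
```

```text
t 7.05 pos [ 0.4548 -0.2338  0.1055] toolshift [-2.3 -0.9 -5.3] in target axes [-2.3 -0.9 -5.4] turn [-0.65  0.11  0.32] w 61.8 F [-0.2 -0.4 -5.8]
t 7.22 pos [ 0.4566 -0.235   0.1028] toolshift [-3.5 -3.7 -7. ] in target axes [-3.5 -3.6 -7. ] turn [-0.81  0.1   0.51] w 61.7 F [-13.5   5.1  35.1]
```

```bash
python3 -m jog '[[-0.002,-0.004,-0.005,-0.8,0,0.5],[0,0,0,0,0,0],[0,0,0,0,0,0]]' >/dev/null;  python3 st.py .4494 -.2317 .1064 2.3
```

```text
t 7.47 pos [ 0.4508 -0.2329  0.106 ] toolshift [-1.3 -0.4 -1.3] in target axes [-1.3 -0.4 -1.3] turn [ 0.06  0.1  -0.01] w 61.2 F [ 0.1 -0.1 -5.8]
```

```bash
python3 -m jog '[[-0.001,0.003,-0.001,0,0,0],[0,0,0,0,0,0]]' >/dev/null;  python3 st.py .4494 -.2317 .1064 2.3; python3 - <<'E'
from bench import r
import cv2
s=r.camera("scene"); cv2.imwrite("pics/b3.png",cv2.resize(s["image"][140:260,360:500,::-1],None,fx=4,fy=4))
E
```

```text
t 7.63 pos [ 0.4496 -0.232   0.1027] toolshift [-0.3 -3.7 -0.2] in target axes [-0.3 -3.7 -0.2] turn [0.06 0.09 0.01] w 61.6 F [-4.9  2.1  9.9]
```

View pics/b3.png

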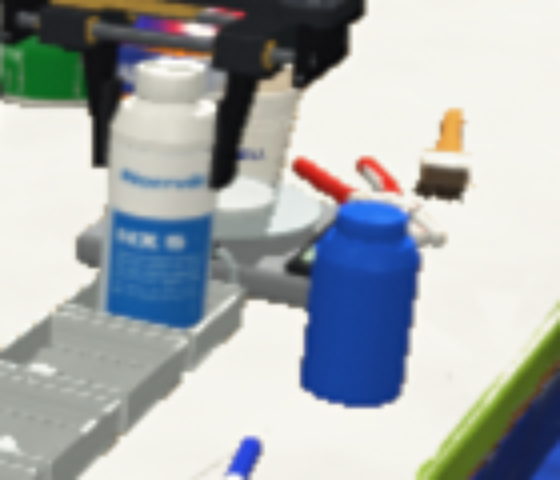

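The bottle stands inside the far pocket and is touching its floor (Fz 9.9 N). Releasing, then on to the tin.

```bash
python3 -m jog '[[0,0,0,0,0,0],[0,0,0,0,0,0],[0,0,0,0,0,0],[0,0,0,0,0,0]]' 1 >/dev/null;  python3 st.py .4494 -.2317 .215 2.3; python3 -m jog '[[0,-0.012,0,0,0,0],[0,-0.02,0,0,0,0],[0,-0.025,0,0,0,0],[0,-0.025,0,0,0,0],[0,-0.025,0,0,0,0],[0,-0.01,0,0,0,0],[0,0,0,0,0,0]]' >/dev/null; python3 st.py .639 -.0138 .215 1.8
```

```text
t 8.02 pos [ 0.45   -0.2319  0.1016] toolshift [-1.000e-01 -1.134e+02 -6.000e-01] in target axes [  -0.2 -113.4   -0.6] turn [-0.    0.1   0.02] w 80.3 F [ 1.1 -0.1 -0. ]
t 8.6 pos [ 0.4495 -0.231   0.2265] toolshift [-208.9   11.7  198.7] in target axes [-211.2   11.5  196.3] turn [ 0.02  0.65 -0.05] w 87.0 F [ 0.2 -0.  -0.5]
```

```bash
python3 -m jog '[[-0.015,0,0.015,0,0.3,0],[-0.025,0,0.025,0,0.3,0],[-0.028,0,0.026,0,0,0],[-0.028,0,0.026,0,0,0],[-0.028,0,0.026,0,0,0],[-0.028,0,0.026,0,0,0],[-0.026,0,0.024,0,0,0],[-0.018,0,0.018,0,0,0],[-0.006,0,0.005,0,0,0],[0,0,0,0,0,0],[0,0,0,0,0,0]]' >/dev/null; python3 st.py .639 -.0138 .116 1.8
python3 - <<'E'
from rect import *
from bench import r
c=r.camera("top"); np.savez("top1.npz",**c); P=cloud(c); Z=P[...,2]; v,u=np.mgrid[:480,:640]
# tall bottle now; rack reference; tin after
m=(u>400)&(u<475)&(v>240)&(v<320)&(Z>.155)&(Z<.18); print("tall top",np.median(P[m],0).round(4),m.sum())
cv2.imwrite("pics/c1.png",cv2.resize(c["image"][150:330,240:560,::-1],None,fx=2.4,fy=2.4,interpolation=cv2.INTER_CUBIC))
E
```

```text
t 9.52 pos [ 0.6379 -0.0164  0.2154] toolshift [-2.4 99.4  2.2] in target axes [-2.6 99.4  1.2] turn [ 0.57 -0.44 -0.14] w 87.1 F [-0.3 -0.3 -0.1]
tall top [ 0.4494 -0.2353  0.1634] 257
```

View pics/c1.png

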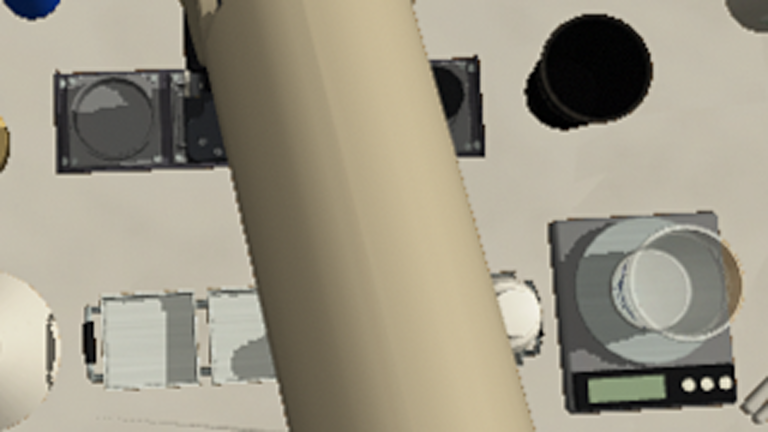

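The tall bottle stands in the scale-end pocket, with its cap at crop (518,310); the arm hides the rest. Descending on the tin.

```bash
python3 -m jog '[[-0.002,0.015,0.001,0.5,-0.4,0],[0,0.022,0,0,0,0],[0,0.022,0,0,0,0],[0,0.015,0,0,0,0],[0,0.005,0,0,0,0],[0,0,0,0,0,0]]' >/dev/null; python3 st.py .639 -.0145 .116 1.8
```

```text
t 10.07 pos [ 0.635  -0.027   0.1353] toolshift [-12.5  19.3   4.2] in target axes [-12.3  19.3   4.4] turn [-0.06 -0.79  0.24] w 86.8 F [-0.5  0.3  0.7]
```

```bash
python3 -m jog '[[-0.011,0.005,0.004,0,-0.7,0.2],[0,0.007,0,0,0,0],[0,0,0,0,0,0]]' >/dev/null; python3 st.py .639 -.0145 .116 1.8
```

```text
t 10.32 pos [ 0.6395 -0.0178  0.1248] toolshift [-3.3  8.8 -0.4] in target axes [-3.3  8.8 -0.4] turn [-0.21 -0.23  0.11] w 87.1 F [-0.2 -0.8 -0.6]
```

```bash
python3 -m jog '[[-0.003,0.007,0,-0.2,-0.2,0],[0,0,0,0,0,0],[0,0,0,0,0,0]]' >/dev/null; python3 st.py .639 -.0145 .116 1.8;python3 -m jog '[[0,0,0,0,0,0],[0,0,0,0,0,0],[0,0,0,0,0,0],[0,0,0,0,0,0],[0,0,0,0,0,0],[0,0,0,0,0,0],[0,0,0,0,0,0],[0,0,0,0,0,0]]' -1 30 >/dev/null; python3 st.py .639 -.0145 .116 1.8
```

```text
t 10.57 pos [ 0.6403 -0.0138  0.1185] toolshift [ 0.7  2.5 -1.4] in target axes [ 0.7  2.5 -1.4] turn [-0.12  0.04  0.1 ] w 87.0 F [-0.1  0.1  0.6]
t 11.23 pos [ 0.6408 -0.0138  0.1195] toolshift [ 0.7  3.5 -1.8] in target axes [ 0.7  3.5 -1.8] turn [-0.19  0.04  0.11] w 45.7 F [-0.9 -1.   0.7]
```

```bash
python3 -m jog '[[0,-0.012,0,0,0,0],[0,-0.02,0,0,0,0],[0,-0.022,0,0,0,0],[0,-0.016,0,0,0,0],[0,-0.004,-0.01,0,0,0],[0,0,-0.02,0,0,0],[0,0,-0.025,0,0,0],[0.01,0,-0.025,0,0,0],[0.02,0,-0.02,0,0,0],[0.02,0,-0.01,0,0,0],[0.01,0,0,0,0,0],[0,0,0,0,0,0]]' >/dev/null;  python3 st.py .4456 -.1388 .185 2.3; 
```

```text
t 12.23 pos [ 0.5242 -0.077   0.1995] toolshift [ 58.9  14.9 -80.8] in target axes [ 58.6  14.5 -81. ] turn [ 0.27 -0.21  0.03] w 45.5 F [ 0.4 -0.7 -3.9]
```

```bash
python3 -m jog '[[0.01,0,-0.015,0.2,-0.2,0],[0.017,0.003,-0.022,0,0,0],[0.015,0.004,-0.022,0,0,0],[0.01,0.004,-0.015,0,0,0],[0.003,0.003,-0.004,0,0,0],[0,0,0,0,0,0],[0,0,0,0,0,0]]' >/dev/null;  python3 st.py .4456 -.1388 .185 2.3; 
```

```text
t 12.82 pos [ 0.45   -0.1307  0.1867] toolshift [ 7.9  1.7 -4.8] in target axes [ 7.9  1.7 -4.7] turn [-0.09  0.35 -0.2 ] w 45.7 F [ 0.1  0.4 -4. ]
```

```bash
python3 -m jog '[[0.007,0.005,-0.005,0,0.3,-0.2],[0,0.01,0,0,0,0],[0,0.01,0,0,0,0],[0,0.005,0,0,0,0],[0,0,0,0,0,0]]' >/dev/null;  python3 st.py .4456 -.1375 .1155 2.3; python3 - <<'E'
from h import *
from bench import r
s=r.camera("scene"); cv2.imwrite("pics/d1.png",cv2.resize(s["image"][150:290,310:450,::-1],None,fx=4,fy=4))
c=r.camera("top"); cv2.imwrite("pics/d2.png",cv2.resize(c["image"][240:330,265:480,::-1],None,fx=3.5,fy=3.5))
E
```

```text
t 13.23 pos [ 0.4484 -0.1348  0.1538] toolshift [ 2.6 38.3 -3. ] in target axes [ 2.5 38.3 -2.9] turn [-0.17  0.35 -0.07] w 45.1 F [-0.  -0.2 -4.6]
```

View pics/d1.png

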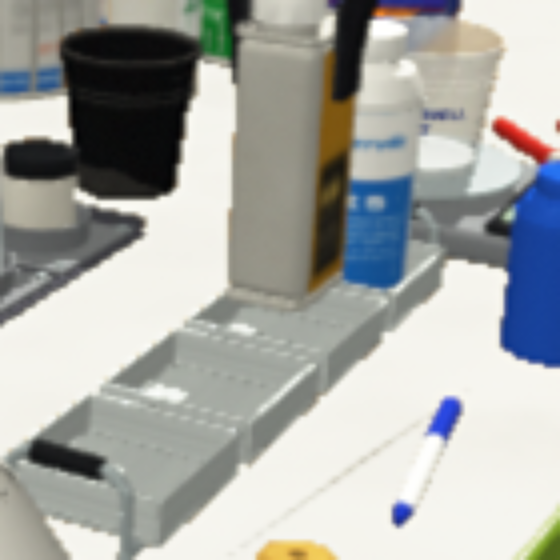

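The tin hangs square above its pocket, next to the standing tall bottle. Lowering it.

```bash
python3 -m jog '[[0.0025,0.006,-0.003,-0.2,0.3,0],[0,0.009,0,0,0,0],[0,0.006,0,0,0,0],[0,0,0,0,0,0]]' >/dev/null;  python3 st.py .4456 -.1375 .1155 2.3
```

```text
t 13.67 pos [ 0.4462 -0.138   0.1326] toolshift [-0.5 17.1 -0.6] in target axes [-0.5 17.1 -0.6] turn [-0.09  0.02 -0.01] w 45.3 F [-0.4 -0.7 -4.5]
```

```bash
python3 -m jog '[[0,0.006,0,0,0,0],[0,0.006,0,0,0,0],[0,0,0,0,0,0]]' >/dev/null;  python3 st.py .4456 -.1375 .1155 2.3; python3 -m jog '[[0,0.004,0,0,0,0],[0,0,0,0,0,0]]' >/dev/null;  python3 st.py .4456 -.1375 .1155 2.3
```

```text
t 13.92 pos [ 0.4466 -0.138   0.1196] toolshift [-0.6  4.1 -1. ] in target axes [-0.6  4.1 -1. ] turn [-0.14  0.01 -0.01] w 45.5 F [ 0.4  0.1 -3.8]
t 14.08 pos [ 0.4488 -0.1383  0.119 ] toolshift [-1.   3.5 -3.2] in target axes [-1.   3.5 -3.2] turn [-0.37  0.01  0.1 ] w 45.6 F [-0.3  0.2 -4.1]
```

```bash
python3 -m jog '[[0,0.003,-0.003,-0.4,0,0.1],[0,0,0,0,0,0]]' >/dev/null;  python3 st.py .4456 -.1375 .1155 2.3; python3 -m jog '[[0,0.003,-0.001,0,0,0],[0,0,0,0,0,0]]' >/dev/null;  python3 st.py .4456 -.1375 .1155 2.3
```

```text
t 14.25 pos [ 0.4476 -0.1387  0.118 ] toolshift [-1.2  2.5 -1.9] in target axes [-1.2  2.5 -1.9] turn [-0.18  0.01  0.08] w 45.2 F [-0.6  0.1 -4.2]
t 14.42 pos [ 0.4485 -0.139   0.1178] toolshift [-1.6  2.3 -2.9] in target axes [-1.6  2.3 -2.9] turn [-0.4   0.01  0.18] w 45.6 F [-1.  -0.2 -3.9]
```

```bash
python3 -m jog '[[-0.001,0.004,-0.003,-0.4,0,0.1],[0,0,0,0,0,0]]' >/dev/null;  python3 st.py .4456 -.1375 .1155 2.3
```

```text
t 14.58 pos [ 0.4486 -0.1392  0.1171] toolshift [-1.9  1.6 -2.9] in target axes [-1.9  1.6 -2.9] turn [-0.4  -0.    0.27] w 45.4 F [-0.8 -0.3 -4. ]
```

```bash
python3 -m jog '[[-0.002,0.005,-0.003,-0.4,0,0.2],[0,0,0,0,0,0]]' >/dev/null;  python3 st.py .4456 -.1375 .1155 2.3;
```

```text
t 14.75 pos [ 0.4498 -0.1395  0.116 ] toolshift [-2.1  0.4 -4.1] in target axes [-2.1  0.5 -4.1] turn [-0.54 -0.05  0.35] w 45.4 F [-0.5  0.1 -4.1]
```

```bash
python3 -m jog '[[-0.002,-0.004,-0.004,-0.5,0,0.3],[0,0,0,0,0,0]]' >/dev/null;  python3 st.py .4456 -.1375 .1155 2.3;python3 -m jog '[[0,0.005,0,0,0,0],[0,0,0,0,0,0]]' >/dev/null;  python3 st.py .4456 -.1375 .1155 2.3;
```

```text
t 14.92 pos [ 0.4446 -0.1374  0.1193] toolshift [0.2 3.8 1. ] in target axes [0.2 3.8 1. ] turn [ 0.09 -0.06 -0.01] w 45.6 F [-0.1 -0.1 -4. ]
t 15.08 pos [ 0.4443 -0.1373  0.1143] toolshift [ 0.3 -1.2  1.3] in target axes [ 0.3 -1.2  1.3] turn [ 0.12 -0.07 -0.01] w 45.4 F [-0.6 -0.1  2.2]
```

```bash
python3 -m jog '[[0,0,0,0,0,0],[0,0,0,0,0,0],[0,0,0,0,0,0],[0,0,0,0,0,0]]' 1 >/dev/null;  python3 st.py .4456 -.1375 .215 2.3; python3 -m jog '[[0,-0.012,0,0,0,0],[0,-0.02,0,0,0,0],[0,-0.025,0,0,0,0],[0,-0.025,0,0,0,0],[0,-0.015,0.01,0,0,0],[0,0,0.02,0,0,0],[0,0,0.03,0,0,0],[-0.005,0,0.03,0,0,0],[-0.005,0,0.03,0,0,0],[-0.005,0,0.03,0,0,0],[0,0,0.01,0,0,0],[0,0,0,0,0,0]]' >/dev/null; python3 st.py .6422 -.1082 .13 1.8
```

```text
t 15.42 pos [ 0.4434 -0.1369  0.1126] toolshift [   0.6 -102.4    1.7] in target axes [   0.7 -102.4    2.1] turn [ 0.23 -0.05 -0.06] w 64.6 F [ 0.8  0.6 -0.2]
t 16.42 pos [ 0.6078 -0.1162  0.2094] toolshift [-6.7 79.2 35.2] in target axes [-6.9 79.4 34.6] turn [ 0.44  0.15 -0.1 ] w 86.8 F [ 0.4 -0.   0. ]
```

```bash
python3 -m jog '[[-0.004,0.01,0.018,0.4,0.1,0],[-0.002,0.02,0.014,0,0,0],[0,0.02,0,0,0,0],[0,0.015,0,0,0,0],[0,0.005,0,0,0,0],[0,0,0,0,0,0]]' >/dev/null; python3 st.py .6422 -.1082 .058 1.8
```

```text
t 16.92 pos [ 0.6386 -0.1091  0.1357] toolshift [-0.6 77.7  3.7] in target axes [-0.8 77.7  3.6] turn [ 0.12  0.05 -0.13] w 87.0 F [-0.5 -0.4  0.1]
```

```bash
python3 -m jog '[[-0.001,0.014,0.003,0,0,0],[0,0.02,0,0,0,0],[0,0.02,0,0,0,0],[0,0.012,0,0,0,0],[0,0,0,0,0,0]]' >/dev/null; python3 st.py .6422 -.1082 .058 1.8
```

```text
t 17.33 pos [ 0.6427 -0.1093  0.0698] toolshift [-1.2 11.8 -0.5] in target axes [-1.2 11.8 -0.5] turn [-0.21 -0.06 -0.  ] w 86.9 F [-0.1 -0.1 -0.3]
```

```bash
python3 -m jog '[[-0.001,0.006,0,-0.2,0,0],[0,0.004,0,0,0,0],[0,0,0,0,0,0]]' >/dev/null; python3 st.py .6422 -.1082 .058 1.8; python3 -m jog '[[0,0,0,0,0,0],[0,0,0,0,0,0],[0,0,0,0,0,0],[0,0,0,0,0,0],[0,0,0,0,0,0],[0,0,0,0,0,0],[0,0,0,0,0,0]]' -1 25 >/dev/null; python3 st.py .6422 -.1082 .058 1.8
```

```text
t 17.58 pos [ 0.6435 -0.1085  0.0606] toolshift [-0.3  2.6 -1.3] in target axes [-0.3  2.6 -1.3] turn [-0.09 -0.08  0.02] w 87.1 F [ 0.4 -0.2  0.3]
t 18.17 pos [ 0.645  -0.1086  0.0637] toolshift [-0.5  5.7 -2.9] in target axes [-0.5  5.7 -2.8] turn [-0.31 -0.09  0.07] w 55.5 F [ 1.3  0.8 -2.4]
```

```bash
python3 -m jog '[[0,-0.012,0,0,0,0],[0,-0.02,0,0,0,0],[0,-0.022,0,0,0,0],[0,-0.022,0,0,0,0],[0,-0.01,-0.01,0,0,0],[0,-0.004,-0.02,0,0,0],[-0.005,0,-0.025,0,0,0],[-0.01,0,-0.025,0,0,0],[-0.015,0,-0.025,0,0,0],[-0.01,0,-0.02,0,0,0],[-0.005,0,-0.01,0,0,0],[0,0,0,0,0,0]]' >/dev/null;  python3 st.py .4418 -.0448 .14 2.3; 
```

```text
t 19.17 pos [ 0.4997 -0.0655  0.1613] toolshift [-22.5  21.2 -57.3] in target axes [-23.   21.3 -57. ] turn [-0.05 -0.58  0.07] w 55.4 F [ 0.6 -0.8 -3.2]
```

```bash
python3 -m jog '[[-0.007,0.004,-0.015,0,-0.3,0],[-0.009,0.006,-0.02,0,-0.3,0],[-0.004,0.006,-0.015,0,0,0],[0,0.003,-0.003,0,0,0],[0,0,0,0,0,0],[0,0,0,0,0,0]]' >/dev/null;  python3 st.py .4418 -.0448 .09 2.3; 
```

```text
t 19.67 pos [ 0.4469 -0.0475  0.145 ] toolshift [-3.1 55.  -5.3] in target axes [-2.9 55.  -4.9] turn [-0.32  0.08  0.2 ] w 55.4 F [ 0.5 -0.6 -4. ]
```

```bash
python3 -m jog '[[-0.003,0.01,-0.005,-0.3,0,0.2],[0,0.016,0,0,0,0],[0,0.016,0,0,0,0],[0,0.008,0,0,0,0],[0,0,0,0,0,0]]' >/dev/null;  python3 st.py .4418 -.0448 .06 2.3;  python3 - <<'E'
from h import *
from bench import r
s=r.camera("scene"); cv2.imwrite("pics/e1.png",cv2.resize(s["image"][150:290,310:450,::-1],None,fx=4,fy=4))
E
```

```text
t 20.08 pos [ 0.4455 -0.0449  0.0934] toolshift [-0.2 33.4 -3.9] in target axes [-0.3 33.4 -3.7] turn [-0.21  0.02 -0.1 ] w 55.4 F [-1.1 -0.5 -3.6]
```

View pics/e1.png

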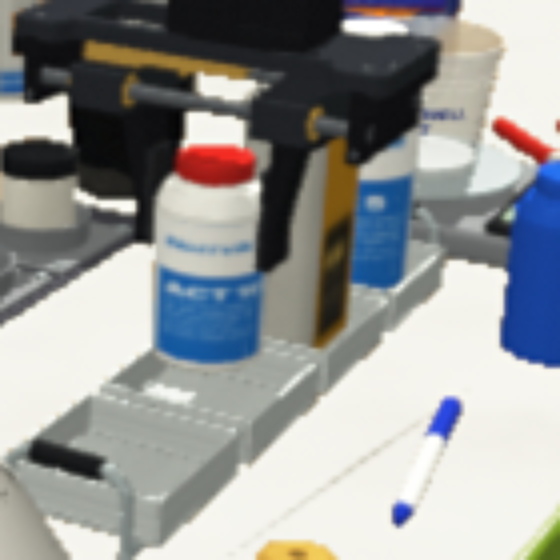

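The short bottle is over the third pocket from the scale. The tin is fully down in the second pocket. Lowering.

```bash
python3 -m jog '[[0,0.008,-0.004,-0.2,0,0],[0,0.009,0,0,0,0],[0,0.008,0,0,0,0],[0,0.004,0,0,0,0],[0,0,0,0,0,0]]' >/dev/null;  python3 st.py .4418 -.0448 .06 2.3
```

```text
t 20.55 pos [ 0.443  -0.0452  0.0638] toolshift [-0.4  3.8 -1.2] in target axes [-0.4  3.8 -1.2] turn [-0.15 -0.   -0.09] w 55.8 F [-0.8  1.  -3.2]
```

```bash
python3 -m jog '[[0,0.005,-0.001,-0.1,0,0],[0,0,0,0,0,0]]' >/dev/null;  python3 st.py .4418 -.0448 .06 2.3
```

```text
t 20.72 pos [ 0.4434 -0.0453  0.0608] toolshift [-0.6  0.8 -1.6] in target axes [-0.6  0.8 -1.6] turn [-0.15 -0.   -0.02] w 55.6 F [ 0.6  0.3 -3.8]
```

```bash
python3 -m jog '[[0,0.004,-0.001,-0.1,0,0],[0,0,0,0,0,0]]' >/dev/null;  python3 st.py .4418 -.0448 .06 2.3
```

```text
t 20.88 pos [ 0.4446 -0.0456  0.0592] toolshift [-0.9 -0.8 -2.8] in target axes [-0.9 -0.8 -2.8] turn [-0.27 -0.    0.06] w 55.2 F [ 0.  -0.2 -2.9]
```

```bash
python3 -m jog '[[-0.001,0.004,-0.003,-0.3,0,0],[0,0,0,0,0,0]]' >/dev/null;  python3 st.py .4418 -.0448 .06 2.3
```

```text
t 21.05 pos [ 0.4455 -0.0454  0.0581] toolshift [-0.7 -1.9 -3.7] in target axes [-0.7 -1.9 -3.7] turn [-0.42 -0.02  0.19] w 55.3 F [ 0.6  0.3 -3.5]
```

```bash
python3 -m jog '[[0,0,0,0,0,0],[0,0,0,0,0,0],[0,0,0,0,0,0],[0,0,0,0,0,0]]' 1 >/dev/null;  python3 st.py .4418 -.0448 .06 2.3; python3 -m jog '[[0,-0.012,0,0,0,0],[0,-0.02,0,0,0,0],[0,-0.025,0,0,0,0],[0,-0.025,0,0,0,0],[0,-0.01,0.01,0,0,0],[0,0,0.02,0,0,0],[0.005,0,0.03,0,0,0],[0.015,0,0.03,0,0,0],[0.025,0,0.03,0,0,0],[0.025,0,0.03,0,0,0],[0.025,0,0.01,0,0,0],[0.02,0,0,0,0,0]]' >/dev/null; python3 st.py .6442 -.2013 .09 1.8
```

```text
t 21.38 pos [ 0.4463 -0.0453  0.0583] toolshift [-0.7 -1.7 -4.4] in target axes [-0.7 -1.7 -4.5] turn [-0.52 -0.02  0.2 ] w 74.5 F [-0.2  0.4 -1. ]
t 22.38 pos [ 0.6149 -0.1516  0.1533] toolshift [50.9 63.6 26.6] in target axes [50.6 63.3 27.8] turn [-0.31  0.96  0.15] w 87.1 F [-1.   0.5 -0.8]
```

```bash
python3 -m jog '[[0.014,0.01,0.01,-0.3,0.5,0],[0.014,0.015,0.01,0,0.4,0],[0.008,0.015,0.004,0,0,0],[0.002,0.01,0,0,0,0],[0,0,0,0,0,0],[0,0,0,0,0,0]]' >/dev/null; python3 st.py .6442 -.2013 .04 1.8
python3 - <<'E'
from h import *
from bench import r
c=r.camera("top"); np.savez("top2.npz",**c); P=cloud(c); Z=P[...,2]; v,u=np.mgrid[:480,:640]
for n,a,b,l,h in(("tall",420,480,.155,.18),("tin",368,420,.165,.19),("tinbody",368,425,.142,.158),("short",318,370,.105,.125)):
    m=(u>a)&(u<b)&(v>225)&(v<325)&(Z>l)&(Z<h)
    if m.sum()>20: print(n,m.sum(),cv2.minAreaRect(P[m][:,:2].astype(np.float32)*1000))
cv2.imwrite("pics/f1.png",cv2.resize(c["image"][160:330,260:520,::-1],None,fx=3,fy=3,interpolation=cv2.INTER_CUBIC))
E
```

```text
t 22.88 pos [ 0.6407 -0.1969  0.0981] toolshift [ 4.3 58.1  3.6] in target axes [ 4.5 58.1  3.3] turn [ 0.21 -0.4   0.16] w 87.1 F [ 0. -1. -0.]
tall 182 ((448.427490234375, -223.85397338867188), (35.25904083251953, 19.129491806030273), 1.2418537139892578)
tin 335 ((442.62823486328125, -123.03020477294922), (36.196128845214844, 34.6002082824707), 88.76618957519531)
tinbody 536 ((443.01995849609375, -138.31851196289062), (48.17713165283203, 65.22535705566406), 2.4498696327209473)
short 297 ((445.6467590332031, -45.26210403442383), (35.21350860595703, 34.921630859375), 89.05638122558594)
```

View pics/f1.png

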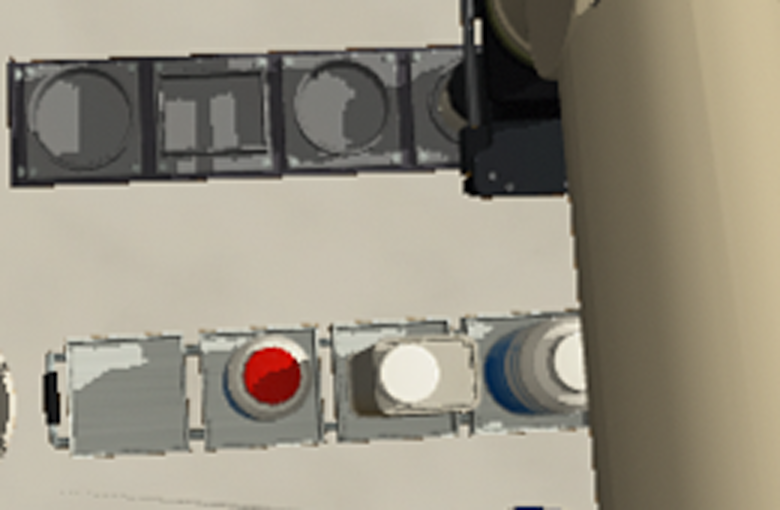

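Three containers stand centred in their pockets: short (270,375), tin (415,375) and tall (570,365). The end pocket at (125,395) is free for the jar.

```bash
python3 -m jog '[[0.004,0.012,0.003,0.2,-0.4,0],[0,0.016,0,0,0,0],[0,0.014,0,0,0,0],[0,0,0,0,0,0],[0,0,0,0,0,0]]' >/dev/null; python3 st.py .6442 -.2013 .04 1.8
```

```text
t 23.35 pos [ 0.6456 -0.1986  0.057 ] toolshift [ 2.6 17.  -1.6] in target axes [ 2.6 17.  -1.5] turn [-0.31  0.32  0.23] w 87.4 F [ 0.  -0.5  0.1]
```

```bash
python3 -m jog '[[0.002,0.009,-0.001,-0.3,0.3,0.2],[0,0.005,0,0,0,0],[0,0,0,0,0,0]]' >/dev/null; python3 st.py .6442 -.2013 .04 1.8
```

```text
t 23.6 pos [ 0.6453 -0.2006  0.0431] toolshift [ 0.7  3.1 -1.1] in target axes [ 0.7  3.1 -1.1] turn [-0.07  0.03  0.03] w 87.0 F [ 0.1  0.3 -0.7]
```

```bash
python3 -m jog '[[0.001,0.003,-0.001,0,0,0],[0,0,0,0,0,0],[0,0,0,0,0,0],[0,0,0,0,0,0],[0,0,0,0,0,0],[0,0,0,0,0,0],[0,0,0,0,0,0]]' -1 15 >/dev/null; python3 st.py .6442 -.2013 .04 1.8
python3 -m jog '[[0,-0.012,0,0,0,0],[0,-0.02,0,0,0,0],[0,-0.022,0,0,0,0],[0,-0.022,0,0,0,0],[0,-0.02,0,0,0,0],[0,-0.004,-0.01,0,0,0],[-0.01,0,-0.02,0,0,0],[-0.02,0,-0.025,0,0,0],[-0.03,0,-0.02,0,0,0],[-0.03,0,-0.01,0,0,0],[-0.02,0,0,0,0,0],[-0.01,0,0,0,0,0]]' >/dev/null; python3 st.py .4381 .0491 .13 2.3
```

```text
t 24.18 pos [ 0.645 -0.202  0.041] toolshift [-0.8  1.  -0.8] in target axes [-0.8  1.  -0.7] turn [-0.18  0.02  0.06] w 49.1 F [ 0.2 -0.4 -0.5]
t 25.18 pos [ 0.5465 -0.0851  0.1476] toolshift [-136.9   16.7 -105.2] in target axes [-138.4   17.6 -103. ] turn [-0.12 -0.9   0.28] w 48.7 F [-0.  -0.3  0.4]
```

```bash
python3 -m jog '[[-0.02,0,0,0,-0.5,0],[-0.03,0,0,0,-0.4,0],[-0.03,0,-0.003,0,0,0],[-0.025,0,-0.015,0,0,0],[-0.018,0,-0.025,0,0,0],[-0.008,0,-0.025,0,0,0],[-0.002,0.003,-0.02,0,0,0],[0,0.003,-0.008,0,0,0],[0,0,0,0,0,0],[0,0,0,0,0,0]]' >/dev/null; python3 st.py .4395 .0491 .08 2.3
```

```text
t 26.02 pos [0.4395 0.0471 0.1381] toolshift [-2.5 58.1 -0.1] in target axes [-2.  58.1  0. ] turn [-0.12 -0.01  0.47] w 48.8 F [0.6 0.  0.2]
```

```bash
python3 -m jog '[[-0.002,0.012,0,0,0,0.4],[0,0.018,0,0,0,0],[0,0.016,0,0,0,0],[0,0.006,0,0,0,0],[0,0,0,0,0,0]]' >/dev/null; python3 st.py .4395 .0491 .04 2.3
```

```text
t 26.43 pos [0.4462 0.046  0.0858] toolshift [-3.3 45.8 -7. ] in target axes [-3.3 45.8 -6.6] turn [-0.44 -0.36 -0.02] w 48.9 F [-0.2  0.3 -1.1]
```

```bash
python3 -m jog '[[-0.003,0.01,-0.007,-0.4,-0.3,0],[0,0.014,0,0,0,0],[0,0.012,0,0,0,0],[0,0,0,0,0,0],[0,0,0,0,0,0]]' >/dev/null; python3 st.py .4395 .0491 .037 2.3
```

```text
t 26.85 pos [0.4409 0.049  0.0495] toolshift [-0.1 12.5 -1.4] in target axes [-0.2 12.5 -1.4] turn [-0.08 -0.12 -0.09] w 48.9 F [ 0.8  0.  -0.6]
```

```bash
python3 -m jog '[[0,0.007,-0.001,0,-0.1,0],[0,0.005,0,0,0,0],[0,0,0,0,0,0]]' >/dev/null; python3 st.py .4395 .0491 .037 2.3
```

```text
t 27.1 pos [0.441  0.0492 0.0389] toolshift [ 0.   1.9 -1.5] in target axes [ 0.   1.9 -1.5] turn [-0.2  -0.01 -0.05] w 48.5 F [ 0.   0.4 -0.4]
```

```bash
python3 -m jog '[[0,0.003,-0.001,-0.2,0,0],[0,0,0,0,0,0]]' >/dev/null; python3 st.py .4395 .0491 .037 2.3;  python3 - <<'E'
from h import *
from bench import r
s=r.camera("scene"); cv2.imwrite("pics/g1.png",cv2.resize(s["image"][150:290,290:430,::-1],None,fx=4,fy=4))
E
```

```text
t 27.27 pos [0.4416 0.0493 0.0374] toolshift [ 0.1  0.4 -2.1] in target axes [ 0.1  0.4 -2.1] turn [-0.18 -0.   -0.02] w 48.9 F [-0.5 -0.3 -0.9]
```

View pics/g1.png

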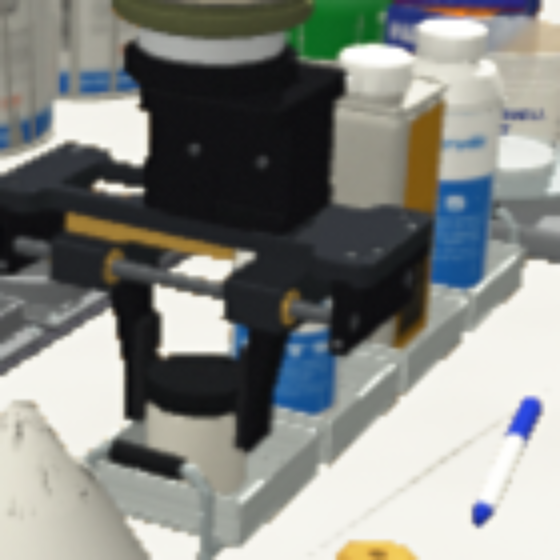

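The jar is in the end pocket and at its floor to within a millimetre or two, with the fingertips just above the walls. Releasing.

```bash
python3 -m jog '[[0,0,0,0,0,0],[0,0,0,0,0,0],[0,0,0,0,0,0],[0,0,0,0,0,0]]' 1;  python3 -m jog '[[0,-0.012,0,0,0,0],[0,-0.02,0,0,0,0],[0,-0.025,0,0,0,0],[0,-0.025,0,0,0,0],[0,-0.02,0.01,0,0,0],[0,-0.02,0.02,0,0,0],[-0.02,-0.02,0.02,0,0,0],[-0.03,0,0.02,0,0,0],[-0.03,0,0.02,0,0,0],[-0.03,0,0.01,0,0,0],[-0.01,0,0,0,0,0],[0,0,0,0,0,0]]' 
python3 - <<'E'
from h import *
from bench import r
c=r.camera("top"); P=cloud(c); Z=P[...,2]; v,u=np.mgrid[:480,:640]
for n,a,b,l,h in(("tall",420,480,.15,.18),("tincap",368,420,.165,.19),("short",318,370,.1,.125),("jar",272,320,.052,.08)):
    m=(u>a)&(u<b)&(v>225)&(v<325)&(Z>l)&(Z<h)
    if m.sum()>20: q=cv2.minAreaRect(P[m][:,:2].astype(np.float32)*1000); print(n,m.sum(),np.round(q[0],1),np.round(q[1],1),"z med",np.median(Z[m]).round(4))
c0=dict(np.load("top0.npz")); Z0=cloud(c0)[...,2]
for n,a,b,l,h in(("tall",262,310,.15,.18),("tincap",310,350,.165,.19),("short",355,398,.1,.125),("jar",400,440,.052,.08)):
    m=(u>a)&(u<b)&(v>150)&(v<225)&(Z0>l)&(Z0<h); print("start z",n,np.median(Z0[m]).round(4))
s=r.camera("scene")
A=cv2.resize(c["image"][225:330,260:500,::-1],(720,315),interpolation=cv2.INTER_CUBIC)
B=cv2.resize(s["image"][160:295,290:470,::-1],(380,285)); 
B=cv2.copyMakeBorder(B,0,0,0,340,cv2.BORDER_CONSTANT); cv2.imwrite("pics/h1.png",np.vstack([A,B]))
E
```

```text
time: 27.65
ee_pos: [0.442, 0.0493, 0.0377]
eef_rot: [-0.509, 0.489, -0.491, 0.511]
ft_force: [-0.2, -0.2, -0.0]
width: 0.0676
time: 28.65
ee_pos: [0.5398, 0.175, 0.1855]
eef_rot: [-0.507, 0.492, -0.493, 0.508]
ft_force: [-0.2, 0.8, -0.2]
width: 0.0871
tall 348 [ 448.8 -232.4] [37.  35.8] z med 0.163
tincap 331 [ 442.6 -123.2] [36.1 34.6] z med 0.1739
short 354 [446.2 -44.5] [41.5 46.2] z med 0.1127
jar 435 [441.9  47.1] [48.1 43.9] z med 0.0644
start z tall 0.1632
start z tincap 0.1737
start z short 0.1124
start z jar 0.0644
```

View pics/h1.png

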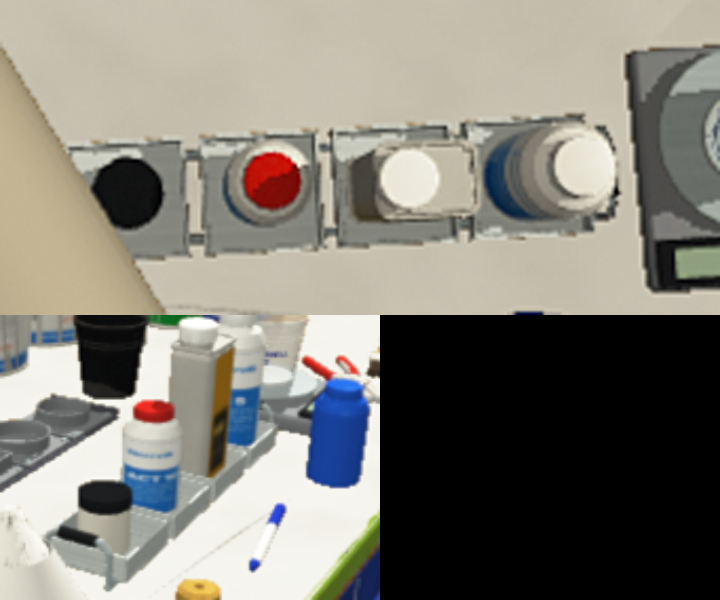

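All four are upright. Their top heights match those at the start in the holders, which have the same 9 mm floor height, so they are fully down. The order from the scale is tall, tin, short, jar, and the gripper is clear. Handing in.

```bash
python3 -c "
from bench import r
print(r.close_job(), r.read_state()['time'])"
```

```text
the job is handed in; nothing more can be done
the job is handed in; nothing more can be done
```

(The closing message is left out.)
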